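# Feel along the spring probes of a board test fixture

## Robot

A 6-joint arm with a two-finger parallel gripper is mounted at the origin on the work surface. World frame = base frame: x ahead of the robot, y to its left, z up, the work surface at z = 0. Lengths are in m, angles in degrees, forces in N, time in s.
With the tool pointing down it reaches from about 0.4 to 0.825 m from the base axis. Payload 7 kg.
Tool frame: the origin (TCP) lies at the very end of the fingers, on their centre line; the grasp point (between the pads) lies 19 mm behind it (ctrl.grip_point_offset is the distance from the TCP to the grasp point, in m); x points along the fingers, z is the direction in which the jaws open and shut, and the axes are right-handed (so a half turn about x gives the same grasp; the last joint's range is limited). The gripper opens to 88 mm and grips with 3 to 60 N. Pads are 19 mm wide; open, the fingers measure 130 mm over their backs; the gripper's body (78 mm by 193 mm) begins 47 mm behind the grasp point.
Start: joints at [-56.488, 20.546, 0.682, 0, -70.136, -16.507], TCP at [0.197, -0.645, 0.227] pointing down, gripper open.
Joint ranges: [-176.03, 176.03], [-82.01, 121.73], [-58.28, 71.71], [-173.87, 95.51], [-174.79, -0.11], [-173.66, 173.66]. Speed limits (degrees/s): [136.94, 136.94, 172.46, 180, 180, 180].

## Interface

Orientations are given as [roll, pitch, yaw] about the fixed x, y, z axes, in that order (R = Rz(yaw) Ry(pitch) Rx(roll)).
In Python, from plant import get_obs, snapshot, calibration, close_job, ctrl gives the robot as it stands.
- The arm moves only by the tool move_arm, never from a script. Its argument "commands" is a list that holds one entry, the list of rows, each a list of 4 numbers: the shift along the tool's x, y, z in cm, then the turn about the tool's x in rad. In form: [[[dx, dy, dz, spin], ...]]. A call has 1 to 8 rows; each row shifts and turns the commanded pose from where the row before left it, along the tool's axes as they then stand; what a row does not reach is not made up. A row lasts 1/10 s, in which the tool goes at most 50 mm and 8.59 degrees, less where a joint would pass 70% of its speed; a pose out of reach is approached as far as the arm can. A call with a gripper value outside its range is refused whole. "jaw" is the finger opening in cm, from 0 to 8.76, set as the call begins (left out, the last holds). The fingers move at their own pace and stop on an object; the grip force is fixed at half the most. Time passes only in rows, so rows that do not move let the fingers close. It gives the time, the measured TCP pose, the force and the opening at its end, in the units of the state.
- get_obs(): the state, without advancing time (a new reading comes with each control period).
- snapshot(name): name is "side" or "top" or "wrist"; returns (picture, depth): 384x512x3 uint8, red, green, blue; 384x512 float32, m along the optical axis (not along the pixel's ray), 0 where there is no reading.
- calibration(name): a dict with "mtx" (3x3 intrinsics, pixels), "T" (4x4, takes a point from camera to world coordinates); the wrist camera has in their place "tool_from_camera" (4x4, takes a point from camera to tool coordinates, whose origin is the TCP and whose axes are the tool frame's). Camera axes: x right, y up, looking along -z (the intrinsics and any distortion apply to the point x, -y, -z); pixel columns grow to the right and rows downward; lengths in m; the calibration is good to about 2 mm. The wrist camera is an equidistant fisheye: a pixel r from the principal point sees the ray r / f radians off the axis. A picture is of the moment at which its call begins: read the wrist's pose just before it. calibration takes no time and is no camera call.
- close_job(): hands the job in, once; it reports no verdict.
The state is a dict: "clock": time; "joint_pos": joint angles; "qvel": joint speeds; "tau": joint torques, N m; "tool_pos": TCP position; "orientation": TCP orientation; "force": force on the tool from outside, world axes, zero at the start; "moment": the same for the moment, N m; "opening": finger opening in m.
Only numpy, scipy, OpenCV 4.12 (cv2) and the standard library are available. Lean on these libraries where they do the work, as an engineer would, in place of code of your own. Each camera call takes 0.05 s, during which the arm holds its last target. There are 200 camera calls.

## Task

Check the contact probes of the test fixture before the next board goes on: with a fingertip, run lightly along the L-shaped row of eight gold round-headed probes, starting at the one with the red collar and following the row round the corner to its other end, so that every probe in turn dips a few millimetres and springs back up. Press none of them right down to its stop, keep off the fine needles, and do not lift or shove the fixture. Leave the brass bush on the plate and everything else on the bench where it is, and finish clear with all eight probes standing up again.

Things in the scene. Friction and masses are not known exactly. Their poses are not given: they have to be found in the camera images.
- fixture: test fixture: grey metal box 200 (x) x 230 (y) mm on feet, black probe plate on top, plate surface 70 mm above the table; about 4.5 kg, not fastened. Origin: centre of its underside. Probes at (mm) 1 (-50, 68), 2 (-50, 34), 3 (-50, 0), 4 (-50, -34), 5 (-50, -68), 6 (-16, -68), 7 (18, -68), 8 (52, -68). Steel guide pins, 28 mm tall, 8 mm thick: (-84, -84), (84, 60). Low rests: (65, 88), (65, 0), (5, 88)
- needles: field of fine steel signal needles on a small green base on the probe plate, inside the L of the gold probes: 18 (x) x 58 (y) mm, needle tips 15 mm above the plate. Fragile. Origin: centre of its underside on the plate, at (40, 45, 70) mm in the fixture's frame, axes parallel to the fixture's
- probe1_top (a point): highest point of gold probe 1, one end of the row and the only one with a red collar at its foot (28 mm across; the others' are slate grey, 21 mm). 22 mm above the plate when up (92 mm above the table); goes down with the probe. All eight heads are alike: smooth slippery domes of 8 mm radius, equally high, neighbours 34 mm apart centre to centre
- probe5_top (a point): the same point of probe 5, the corner of the L: probes 1 to 5 stand in one straight line, probes 5 to 8 in another at a right angle to it. A finger that slides along 2 to 4 mm below the tops rides over the domes; deeper than about 5 mm it catches on their sides and shoves the fixture
- probe8_top (a point): the same point of probe 8, the other end of the row
- probe1 (a joint): how far probe 1 is pressed down into the plate, m: 0 up, 0.008 on its stop. It moves only up and down, on a spring: 1 N to start, plus 0.4 N per mm (about 4 N at the stop)
- probe2 (a joint): the same for probe 2
- probe3 (a joint): the same for probe 3
- probe4 (a joint): the same for probe 4
- probe5 (a joint): the same for probe 5
- probe6 (a joint): the same for probe 6
- probe7 (a joint): the same for probe 7
- probe8 (a joint): the same for probe 8
- bush: loose brass bush, 22 mm across, 16 mm tall, standing on the probe plate inside the L, about 50 mm from the long leg and 75 mm or more from the short one. Origin: centre of its underside
- driver: screwdriver with a red handle, 170 mm, lying on the table beside the fixture. Origin: near its middle, underside
- inverter: green inverter board with three copper chokes on metal legs, 160 x 110 x 62 mm. Origin: centre of its underside
- toroid: copper-wound ring choke, 44 mm across, 22 mm tall. Origin: centre of its underside
- coupling: aluminium shaft coupling half with a green star on top, 54 mm across, 40 mm tall. Origin: centre of its underside
- cleaner: white bottle with a blue cap, 52 mm across, 150 mm tall. Origin: centre of its underside
- meter: yellow hand multimeter lying on its back, 185 x 88 x 47 mm. Origin: centre of its underside
- tray: blue parts tray with four compartments, 160 x 120 x 35 mm. Origin: centre of its underside

How it is judged:
By the outcome, as a careful person would: the job done as asked, in the order asked, and still so for the second after the job is handed in, with the robot touching nothing.
It also fails if it takes over 45 s, if anything falls off the work surface, if the arm or the gripper's body presses on something with over 40 N, if the wrist force passes 120 N, or if a joint passes its speed limit or range.

## Working session

There is one attempt and no reset: what is moved stays moved. The work goes in short steps, Python scripts to look and compute and a tool call to move; the robot and the scene stay as the last step left them, time stands still between calls to the robot, and variables do not carry over. Pictures are saved under pics/ and viewed, about 8 in all and at most 12, crops included, and the job is handed in when it is done.

Besides the shell and the picture viewer there is one more tool, called after ">>>" as name([rows], argument=value, ...), one row to a line, values as JSON. move_arm: Moves the arm, as the interface text tells. Its arguments: {"type":"object","properties":{"commands":{"type":"array"},"jaw":{"type":"number"}},"required":["commands"]}

```bash
ls; mkdir -p pics
python3 - <<'E'
from plant import *
import cv2,numpy as np
o=get_obs();print({k:np.round(v,4).tolist() for k,v in o.items()})
for n in("top","side"):
    p,d=snapshot(n);np.savez(f"pics/{n}0.npz",p=p,d=d)
    cv2.imwrite(f"pics/{n}0.png",cv2.resize(p[:,:,::-1],(800,600)))
    c=calibration(n);print(n,{k:np.round(np.array(v),4).tolist() if k!='x' else v for k,v in c.items()})
print(calibration("wrist"))
E
```

```text
pics
{'clock': 0.0, 'joint_pos': [-56.4866, 20.5927, 0.6347, -0.0212, -70.1356, -16.5073], 'qvel': [-0.0825, 0.0853, -0.0013, 0.0218, -0.0177, -0.031], 'tau': [0.0001, -58.2724, 29.3062, 6.9975, 0.0071, -0.0002], 'tool_pos': [0.1973, -0.645, 0.2256], 'orientation': [4.4737, 89.9044, 111.4726], 'force': [-0.031, 0.0395, 0.2887], 'moment': [0.0231, 0.0962, 0.0131], 'opening': 0.0871}
top {'mtx': [[447.6208, 0.0, 259.6852], [0.0, 447.6208, 188.7272], [0.0, 0.0, 1.0]], 'T': [[0.0155, 0.9945, -0.1033, 0.4571], [-0.9999, 0.016, 0.0042, -0.04], [0.0058, 0.1032, 0.9946, 1.29], [0.0, 0.0, 0.0, 1.0]]}
side {'mtx': [[422.791, 0.0, 260.6689], [0.0, 422.791, 193.5177], [0.0, 0.0, 1.0]], 'T': [[-0.9691, 0.1532, -0.1934, 0.3428], [-0.2466, -0.6331, 0.7338, 0.9018], [-0.01, 0.7588, 0.6513, 0.8887], [0.0, 0.0, 0.0, 1.0]]}
{'mtx': array([[297.31863964,   0.        , 249.5078459 ],
       [  0.        , 297.31863964, 193.85733123],
       [  0.        ,   0.        ,   1.        ]]), 'tool_from_camera': array([[ 2.34482244e-04,  2.97698649e-01, -9.54659866e-01,
        -1.58875474e-01],
       [ 8.15561245e-04,  9.54659518e-01,  2.97698741e-01,
         8.02877336e-02],
       [ 9.99999640e-01, -8.48388657e-04, -1.89407757e-05,
         1.10757289e-05],
       [ 0.00000000e+00,  0.00000000e+00,  0.00000000e+00,
         1.00000000e+00]])}
```

View pics/top0.png

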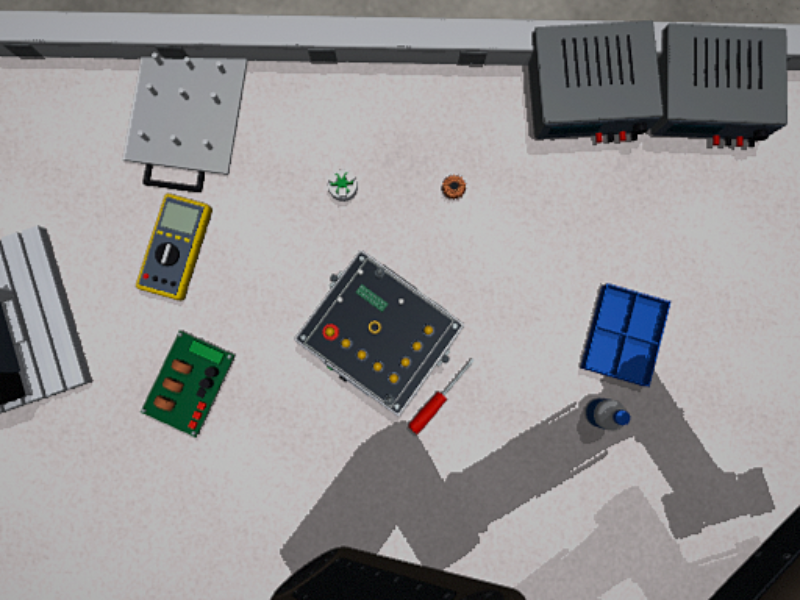

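View pics/side0.png

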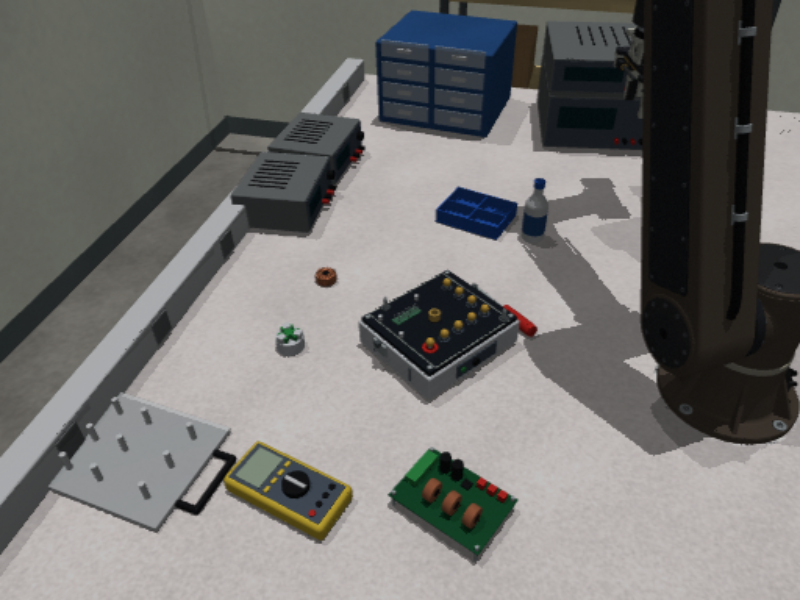

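The top view shows red-collared probe 1 at (330,331) and the corner probe 5 at (394,378). Probe 8 is at (429,330), and the bush is at (375,326) inside the L. The side view shows the same layout.

```bash
cat > h.py <<'E'
import numpy as np,cv2
from plant import *
from scipy.spatial.transform import Rotation as R
P=np.array([(-50,68),(-50,34),(-50,0),(-50,-34),(-50,-68),(-16,-68),(18,-68),(52,-68)])/1000.
def ray(n,u,v,z):
    c=calibration(n);K=c["mtx"];T=c["T"]
    d=T[:3,:3]@np.array([(u-K[0,2])/K[0,0],-(v-K[1,2])/K[1,1],-1]);o=T[:3,3]
    return (o+d*(z-o[2])/d[2])[:2]
def gold(p,lo=(18,110,90),hi=(32,255,255),amin=8):
    h=cv2.cvtColor(p,cv2.COLOR_RGB2HSV);m=cv2.inRange(h,lo,hi)
    n,l,s,c=cv2.connectedComponentsWithStats(m)
    return [(c[i],s[i,4]) for i in range(1,n) if s[i,4]>=amin]
def fit(W,Q=P):
    a=Q-Q.mean(0);b=W-W.mean(0)
    th=np.arctan2((a[:,0]*b[:,1]-a[:,1]*b[:,0]).sum(),(a*b).sum())
    M=np.array([[np.cos(th),-np.sin(th)],[np.sin(th),np.cos(th)]])
    t=W.mean(0)-M@Q.mean(0);return th,M,t,W-(Q@M.T+t)
E
python3 - <<'E'
from h import *
box={"top":(190,150,305,260),"side":(230,170,335,235)}
for n in("top","side"):
    p=np.load(f"pics/{n}0.npz")["p"];x0,y0,x1,y1=box[n]
    for c,a in gold(p[y0:y1,x0:x1]):
        u,v=c+[x0,y0];print(n,np.round([u*1.5625,v*1.5625],1),a,np.round(ray(n,u,v,.086),4))
E
```

```text
top [374.1 326.5] 39 [0.5265 0.0086]
top [427.9 329.2] 24 [ 0.5234 -0.0842]
top [329.2 331. ] 22 [0.5175 0.0857]
top [345.3 342.6] 24 [0.498  0.0575]
top [416.1 345.3] 24 [ 0.4953 -0.0642]
top [360.9 353.9] 26 [0.4791 0.0302]
top [404.8 361.6] 25 [ 0.4672 -0.0451]
top [376.9 365.8] 24 [0.4592 0.0025]
top [393.  377.6] 26 [ 0.4395 -0.0254]
side [446.4 280.5] 14 [ 0.5235 -0.0835]
side [458.6 289.1] 12 [ 0.4956 -0.0633]
side [471.4 297.7] 14 [ 0.4674 -0.044 ]
side [483.9 306.6] 14 [ 0.4405 -0.0242]
side [433.6 312.1] 22 [0.5275 0.0127]
side [471.3 314.7] 15 [0.4593 0.0035]
side [457.6 322.8] 17 [0.4792 0.0309]
side [443.8 331.6] 17 [0.4985 0.0594]
side [429.7 340.1] 18 [0.5181 0.0865]
```

```bash
cat >> h.py <<'E'
TOP=np.array([[.5175,.0857],[.498,.0575],[.4791,.0302],[.4592,.0025],[.4395,-.0254],[.4672,-.0451],[.4953,-.0642],[.5234,-.0842]])
SID=np.array([[.5181,.0865],[.4985,.0594],[.4792,.0309],[.4593,.0035],[.4405,-.0242],[.4674,-.0440],[.4956,-.0633],[.5235,-.0835]])
th,M,t,res=fit((TOP+SID)/2)
def where(goal_f=None,z=None):
    """fixture-frame TCP, spin errors, and tool-frame shift (cm) to a goal in fixture mm"""
    o=get_obs();p=o["tool_pos"];Rt=R.from_euler("xyz",o["orientation"],degrees=True).as_matrix()
    f=M.T@(np.array(p[:2])-t)*1000
    ty=M.T@Rt[:2,1];print("t",round(o["clock"],2),"fix mm",np.round(f,1),"z",np.round(p[2]*1000,2),"tool y in fix deg",round(np.degrees(np.arctan2(ty[1],ty[0])),2),"F",np.round(o["force"],2),"tilt",np.round(Rt[:,0],4),"j",np.round(o["joint_pos"],0),"open",round(o["opening"],4))
    if goal_f is not None:
        g=np.append(M@(np.array(goal_f)/1000)+t,z/1000)
        print("shift cm",np.round(Rt.T@(g-p)*100,2))
E
python3 - <<'E'
from h import *
print(np.degrees(th),t,np.round(res*1000,1).tolist())
print(np.round(P@M.T+t,4).tolist())
where((-50,95),226)
E
```

```text
-35.085041054466146 [0.51978678 0.001928  ] [[-0.2, -0.2], [-0.2, -0.0], [0.3, -0.1], [-0.1, 0.2], [0.2, 0.2], [-0.3, -0.0], [0.0, 0.3], [0.2, -0.2]]
[[0.518, 0.0863], [0.4984, 0.0585], [0.4789, 0.0307], [0.4593, 0.0028], [0.4398, -0.025], [0.4676, -0.0445], [0.4954, -0.0641], [0.5233, -0.0836]]
t 0.1 fix mm [ 108.  -714.8] z 225.73 tool y in fix deg -127.91 F [0.05 0.52 0.58] tilt [-5.0e-04  1.3e-03 -1.0e+00] j [-56.  21.   1.  -0. -70. -17.] open 0.0878
shift cm [ 5.000e-02 -5.418e+01  6.223e+01]
```

>>> move_arm([
  [[0,-2.46,2.83,0],[0,-2.46,2.83,0],[0,-2.46,2.83,0],[0,-2.46,2.83,0],[0,-2.46,2.83,0],[0,-2.46,2.83,0],[0,-2.46,2.83,0],[0,-2.46,2.83,0]],
], jaw=0)

```text
clock: 0.9
tool_pos: [0.3195, -0.3699, 0.2263]
orientation: [19.5, 90.0, 126.5]
force: [0.5, -0.6, -0.3]
opening: 0.0291
```

>>> move_arm([
  [[0,-2.46,2.83,0],[0,-2.46,2.83,0],[0,-2.46,2.83,0],[0,-2.46,2.83,0],[0,-2.46,2.83,0],[0,-2.46,2.83,0],[0,-2.46,2.83,0],[0,-2.46,2.83,0]],
])

```text
clock: 1.7
tool_pos: [0.4415, -0.0958, 0.2265]
orientation: [-52.0, 90.0, 55.0]
force: [0.9, -0.5, 0.2]
opening: 0.0005
```

>>> move_arm([
  [[0,-2.46,2.83,0],[0,-2.46,2.83,0],[0,-2.46,2.83,0],[0,-2.46,2.83,0],[0,-2.46,2.83,0],[0,-2.46,2.83,0],[0,0,0,0]],
])

```text
clock: 2.4
tool_pos: [0.5342, 0.1115, 0.2257]
orientation: [107.4, 90.0, -145.4]
force: [-1.5, -0.2, 0.5]
opening: 0.0001
```

>>> move_arm([
  [[0,0,0,-0.132],[0,0,0,-0.132],[0,0,0,-0.132],[0,0,0,-0.132],[0,0,0,-0.134],[0,0,0,0],[0,0,0,0]],
])

```text
clock: 3.1
tool_pos: [0.5326, 0.1079, 0.2264]
orientation: [49.8, 90.0, -165.5]
force: [-0.4, 0.3, 0.5]
opening: 0.0005
```

Run:
```python
from h import *
where((-50,95),120)
p,d=snapshot("wrist");cv2.imwrite("pics/w1.png",cv2.resize(p[:,:,::-1],(800,600)))
```

```text
t 3.1 fix mm [-50.4  94.1] z 226.39 tool y in fix deg -90.22 F [-0.35  0.33  0.51] tilt [-4.e-04 -1.e-04 -1.e+00] j [ 32.   8. -16.  -0. -66. -67.] open 0.0005
shift cm [10.64 -0.09 -0.05]
```

View pics/w1.png

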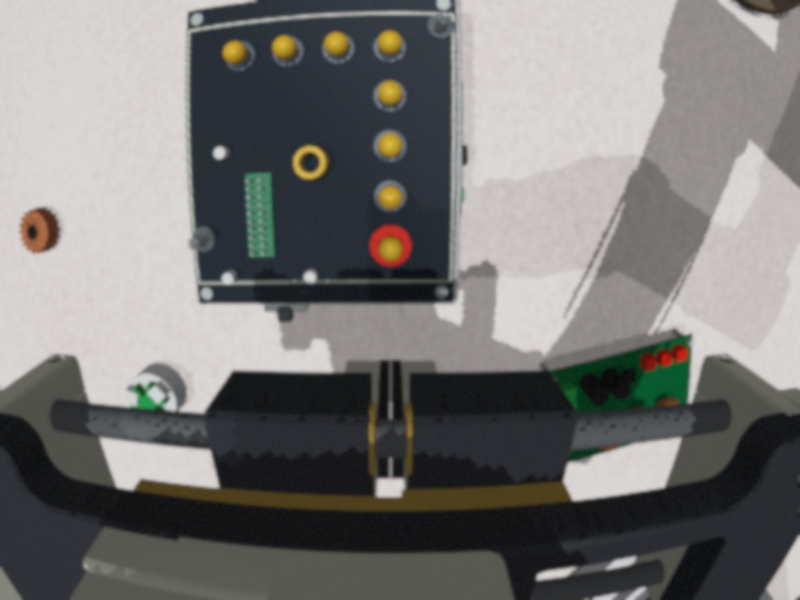

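The wrist view shows the probe column at x≈389, in line with the finger midline at x≈390. Probe 1, with its red collar at (390,247), is nearest the fingers. The bush, needles and guide pins are well off the path. Next I lower the tool and check the probe positions numerically.

>>> move_arm([
  [[3,-0.1,-0.05,0],[3,0,0,0],[3,0,0,0],[2.3,0,0,0],[0,0,0,0],[0,0,0,0]],
])

```text
clock: 3.75
tool_pos: [0.5341, 0.1087, 0.1139]
orientation: [100.4, 90.0, -114.7]
force: [1.1, 0.3, 0.4]
opening: 0.0001
```

Run:
```python
from h import *
where((-50,92),89)
o=get_obs();Rt=R.from_euler("xyz",o["orientation"],degrees=True).as_matrix();pt=np.array(o["tool_pos"])
p,d=snapshot("wrist");c=calibration("wrist");K=c["mtx"];T=c["tool_from_camera"]
for q,a in gold(p,amin=20):
    x,y=(q[0]-K[0,2])/K[0,0],(q[1]-K[1,2])/K[1,1];r=np.hypot(x,y)
    v=np.array([x/r*np.sin(r),-y/r*np.sin(r),-np.cos(r)])
    dw=Rt@T[:3,:3]@v;ow=pt+Rt@T[:3,3]
    w=ow+dw*(.087-ow[2])/dw[2];print(np.round(q),a,"fix mm",np.round(M.T@(w[:2]-t)*1000,1))
```

```text
t 3.75 fix mm [-49.7  95.5] z 113.94 tool y in fix deg -90.05 F [1.07 0.3  0.37] tilt [-3.e-04 -6.e-04 -1.e+00] j [ 32.  14. -24.   0. -51. -67.] open 0.0001
shift cm [2.49 0.35 0.03]
[100.   4.] 161 fix mm [ 52.  -61.7]
[251.  30.] 498 fix mm [-50.  -31.8]
[251.  83.] 468 fix mm [-50.1   2.2]
[170. 102.] 704 fix mm [ 1.  12.2]
[251. 137.] 458 fix mm [-50.1  35.6]
[251. 188.] 435 fix mm [-50.   69.2]
[238. 266.] 30 fix mm [-41.  127.9]
[262. 277.] 66 fix mm [-58.3 137.4]
[237. 280.] 44 fix mm [-40.3 139.8]
```

>>> move_arm([
  [[0.8,0,0,0],[0.8,0,0,0],[0.7,0,0,0],[0,0,0,0],[0,0,0,0]],
])

```text
clock: 4.3
tool_pos: [0.5338, 0.1086, 0.0904]
orientation: [77.5, 90.0, -137.6]
force: [0.4, -0.1, -0.5]
opening: 0.0002
```

```bash
cat >> h.py <<'E'
def avg(n=10):
    A=[]
    for _ in range(n):
        snapshot("side");o=get_obs();A.append(list(o["tool_pos"])+list(o["force"]))
    A=np.array(A);m=A.mean(0);print("avg fix",np.round(M.T@(m[:2]-t)*1000,2),"z",round(m[2]*1000,2),"F",np.round(m[3:],2),"sd z,F",np.round(A.std(0)[2]*1000,2),np.round(A.std(0)[3:],2))
E
python3 - <<'E'
from h import *
avg();where()
E
```

```text
avg fix [-49.83  95.57] z 90.74 F [ 0.2  -0.08 -0.03] sd z,F 0.06 [0.4  0.76 0.67]
t 4.8 fix mm [-49.9  95.5] z 90.65 tool y in fix deg -89.98 F [-0.28  0.82 -0.16] tilt [ 1.e-04  1.e-04 -1.e+00] j [ 32.  16. -26.  -0. -48. -67.] open 0.0007
```

>>> move_arm([
  [[0.17,0,0,0],[0,0.4,0,0],[0,0.4,0,0],[0,0.4,0,0],[0,0.4,0,0],[0,0.4,0,0],[0,0.4,0,0],[0,0.3,0,0]],
])

```text
clock: 5.6
tool_pos: [0.5181, 0.0863, 0.089]
orientation: [-112.8, 90.0, 32.1]
force: [0.3, 2.0, 3.3]
opening: 0.0006
```

Run:
```python
from h import *
avg(12)
p,d=snapshot("wrist");cv2.imwrite("pics/w2.png",p[:,:,::-1])
```

```text
avg fix [-49.95  68.08] z 88.78 F [-0.57 -0.69  1.91] sd z,F 0.08 [0.57 0.39 0.42]
```

On probe 1 the force is 1.95 N, which means about 2.5–3 mm of dip. That is the depth I want, so I continue along the long leg.

>>> move_arm([
  [[0,0.5,0,0],[0,0.5,0,0],[0,0.5,0,0],[0,0.5,0,0],[0,0.5,0,0],[0,0.5,0,0],[0,0.4,0,0],[0,0,0,0]],
])

```text
clock: 7.05
tool_pos: [0.4982, 0.0581, 0.0889]
orientation: [68.7, 90.0, -146.3]
force: [-1.5, -0.8, 2.8]
opening: 0.0003
```

Run:
```python
from h import *
where();avg(6)
```

```text
t 7.05 fix mm [-49.9  33.6] z 88.87 tool y in fix deg -90.0 F [-1.48 -0.8   2.79] tilt [-5.e-04 -3.e-04 -1.e+00] j [ 29.  12. -31.   0. -46. -64.] open 0.0003
avg fix [-49.98  34.02] z 88.75 F [-0.43 -0.76  2.  ] sd z,F 0.04 [0.37 0.83 0.41]
```

Probe 2 reads the same. On to probes 3, 4 and 5.

>>> move_arm([
  [[0,0.5,0,0],[0,0.5,0,0],[0,0.5,0,0],[0,0.5,0,0],[0,0.5,0,0],[0,0.5,0,0],[0,0.4,0,0],[0,0,0,0]],
])

```text
clock: 8.15
tool_pos: [0.4787, 0.0303, 0.0889]
orientation: [69.5, 90.0, -145.6]
force: [0.1, -0.6, 1.9]
opening: 0.0003
```

>>> move_arm([
  [[0,0.5,0,0],[0,0.5,0,0],[0,0.5,0,0],[0,0.5,0,0],[0,0.5,0,0],[0,0.5,0,0],[0,0.4,0,0],[0,0,0,0]],
])

```text
clock: 8.95
tool_pos: [0.4591, 0.0025, 0.0888]
orientation: [66.6, 90.0, -148.5]
force: [-0.3, -1.9, 1.7]
opening: 0.0006
```

Run:
```python
from h import *
where();avg(6)
p,d=snapshot("wrist");cv2.imwrite("pics/w3.png",p[:,:,::-1])
```

```text
t 8.95 fix mm [-50.  -34.4] z 88.85 tool y in fix deg -90.0 F [-0.32 -1.85  1.69] tilt [-5.e-04 -3.e-04 -1.e+00] j [ 25.   8. -36.   0. -45. -60.] open 0.0006
avg fix [-49.98 -33.96] z 88.76 F [-0.84 -1.02  2.07] sd z,F 0.03 [0.59 0.12 0.55]
```

View pics/w3.png

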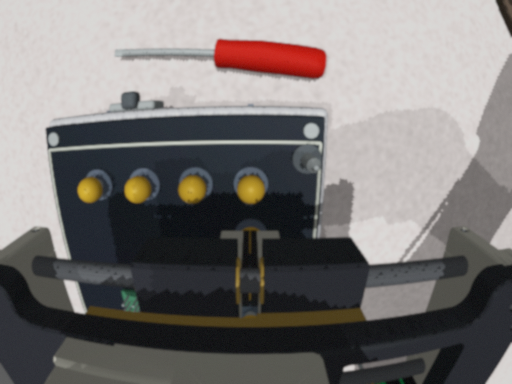

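The finger is on probe 4. Probe 5 is next at (251,189), the fixture is square and the guide pin at (310,158) is clear. I move to probe 5, then turn in place by a quarter turn so the narrow side runs along the short leg. The half-diagonal is about 23 mm, and the neighbouring domes start about 28 mm away.

>>> move_arm([
  [[0,0.5,0,0],[0,0.5,0,0],[0,0.5,0,0],[0,0.5,0,0],[0,0.5,0,0],[0,0.5,0,0],[0,0.4,0,0],[0,0,0,0]],
])

```text
clock: 10.1
tool_pos: [0.4397, -0.0253, 0.0889]
orientation: [71.2, 90.0, -143.9]
force: [-0.6, -0.6, 2.4]
opening: 0.0005
```

>>> move_arm([
  [[0,0,0,-0.1],[0,0,0,-0.1],[0,0,0,-0.1],[0,0,0,-0.1],[0,0,0,-0.1],[0,0,0,-0.1],[0,0,0,-0.1],[0,0,0,-0.1]],
])

```text
clock: 10.9
tool_pos: [0.4401, -0.0248, 0.0888]
orientation: [31.2, 90.0, -137.8]
force: [0.7, 0.2, 3.0]
opening: 0.0007
```

>>> move_arm([
  [[0,0,0,-0.1],[0,0,0,-0.1],[0,0,0,-0.1],[0,0,0,-0.1],[0,0,0,-0.1],[0,0,0,-0.1],[0,0,0,-0.1],[0,0,0,-0.071]],
])

```text
clock: 11.7
tool_pos: [0.4401, -0.0248, 0.0888]
orientation: [-15.7, 90.0, -140.5]
force: [0.9, 0.0, 2.0]
opening: 0.0003
```

Run:
```python
from h import *
avg(6);where((-16,-68),88.8)
p,d=snapshot("wrist");cv2.imwrite("pics/w4.png",p[:,:,::-1])
```

```text
avg fix [-49.85 -67.62] z 88.83 F [0.29 0.01 2.15] sd z,F 0.0 [0.34 0.51 0.54]
t 12.0 fix mm [-49.9 -67.6] z 88.83 tool y in fix deg -0.06 F [ 0.29 -0.93  1.85] tilt [-2.e-04 -1.e-04 -1.e+00] j [ 23.   7. -39.   0. -45.  32.] open 0.0004
shift cm [0.   3.39 0.03]
```

View pics/w4.png

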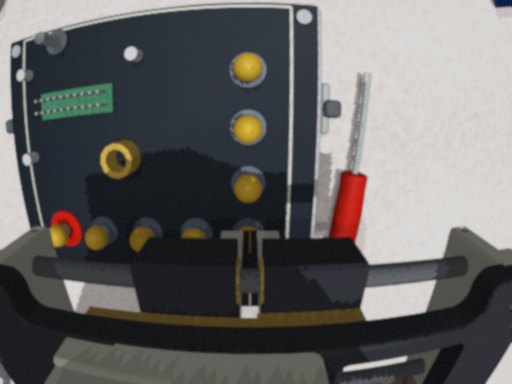

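The view shows probes 6, 7 and 8 straight ahead at x≈248, probes 1–4 standing, and the bush and needles untouched. I run along the short leg.

>>> move_arm([
  [[0,0.5,0.03,0],[0,0.5,0,0],[0,0.5,0,0],[0,0.5,0,0],[0,0.5,0,0],[0,0.5,0,0],[0,0.4,0,0],[0,0,0,0]],
])

```text
clock: 12.85
tool_pos: [0.4686, -0.0448, 0.0889]
orientation: [102.5, 90.0, -22.5]
force: [0.7, -0.7, 1.9]
opening: 0.0006
```

Run:
```python
from h import *
avg(6)
```

```text
avg fix [-15.55 -67.64] z 89.02 F [ 0.58 -0.7   2.29] sd z,F 0.02 [0.74 0.28 0.38]
```

>>> move_arm([
  [[0,0.5,0,0],[0,0.5,0,0],[0,0.5,0,0],[0,0.5,0,0],[0,0.5,0,0],[0,0.5,0,0],[0,0.4,0,0],[0,0,0,0]],
])

```text
clock: 13.95
tool_pos: [0.4964, -0.0644, 0.0889]
orientation: [104.0, 90.0, -21.1]
force: [1.1, -0.7, 1.5]
opening: 0.0008
```

>>> move_arm([
  [[0,0.5,0,0],[0,0.5,0,0],[0,0.5,0,0],[0,0.5,0,0],[0,0.5,0,0],[0,0.5,0,0],[0,0.4,0,0],[0,0,0,0]],
])

```text
clock: 14.75
tool_pos: [0.5243, -0.0839, 0.089]
orientation: [105.6, 90.0, -19.5]
force: [0.1, -1.2, 1.6]
opening: 0.0004
```

Run:
```python
from h import *
avg(6);where()
```

```text
avg fix [ 52.49 -67.62] z 89.03 F [ 0.73 -0.52  2.04] sd z,F 0.02 [0.27 0.42 0.49]
t 15.05 fix mm [ 52.2 -67.6] z 89.03 tool y in fix deg 0.04 F [ 0.44 -0.97  2.53] tilt [ 6.e-04  0.e+00 -1.e+00] j [ 12.  15. -28.   0. -47.  43.] open 0.0005
```

>>> move_arm([
  [[-0.5,0,0,0],[-2,0,0,0],[-3,0,0,0],[-3,0,0,0],[-3,0,0,0],[-2.5,0,0,0],[0,2,0,0],[0,3,0,0]],
])

```text
clock: 15.85
tool_pos: [0.5643, -0.1117, 0.2308]
orientation: [147.4, 89.8, 22.5]
force: [1.1, 0.6, -0.1]
opening: 0.0005
```

>>> move_arm([
  [[0,3,2,0],[0,3,2,0],[0,3,2,0],[0,2,2,0],[0,1,2,0],[0,0,2,0],[0,0,0,0],[0,0,0,0]],
])

```text
clock: 16.65
tool_pos: [0.5929, -0.2794, 0.229]
orientation: [-123.3, 90.0, 111.7]
force: [0.1, 0.3, -0.6]
opening: 0.0006
```

Run:
```python
from h import *
avg(4);where()
box={"top":(190,150,305,260),"side":(230,170,335,235)}
for n in("top","side"):
    p,_=snapshot(n);x0,y0,x1,y1=box[n]
    if n=="top": cv2.imwrite("pics/top9.png",cv2.resize(p[:,:,::-1],(800,600)))
    else: cv2.imwrite("pics/side9.png",cv2.resize(p[150:260,210:350,::-1],(763,600)))
    for c,a in gold(p[y0:y1,x0:x1]):
        u,v=c+[x0,y0];print(n,np.round([u*1.5625,v*1.5625],1),a,np.round(ray(n,u,v,.086),4))
```

```text
avg fix [ 221.72 -187.23] z 229.2 F [ 0.36 -0.11  0.2 ] sd z,F 0.03 [0.42 0.31 0.37]
t 16.85 fix mm [ 221.8 -187. ] z 229.17 tool y in fix deg 0.09 F [-0.21 -0.04 -0.4 ] tilt [ 4.e-04  1.e-04 -1.e+00] j [ -8.  19.  -2.  -0. -70.  63.] open 0.0002
top [371.6 325.6] 20 [0.5279 0.0129]
top [329.3 331.1] 23 [0.5173 0.0854]
top [345.2 342.6] 25 [0.498  0.0577]
top [360.9 353.9] 22 [0.4791 0.0302]
top [377. 366.] 12 [0.4589 0.0023]
side [446.4 280.5] 14 [ 0.5235 -0.0835]
side [443.8 331.6] 17 [0.4985 0.0594]
side [429.7 340.1] 18 [0.5181 0.0865]
```

View pics/top9.png

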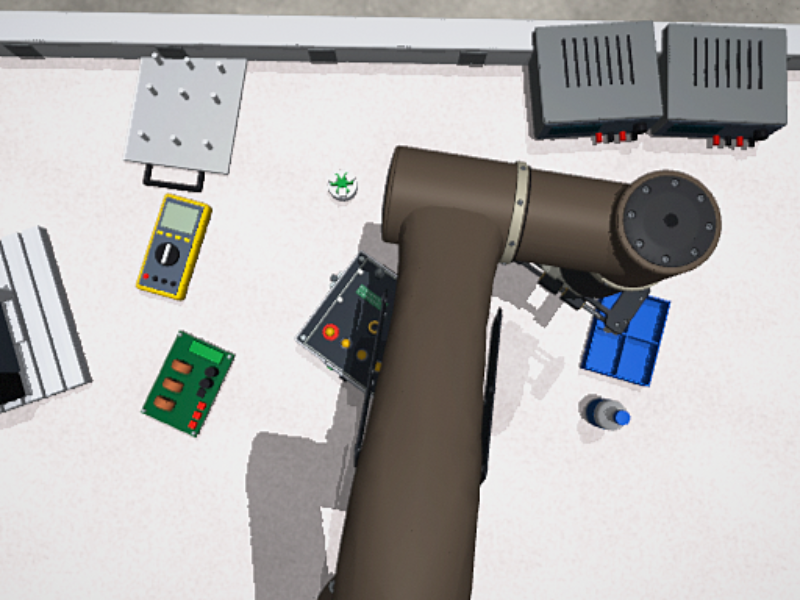

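View pics/side9.png

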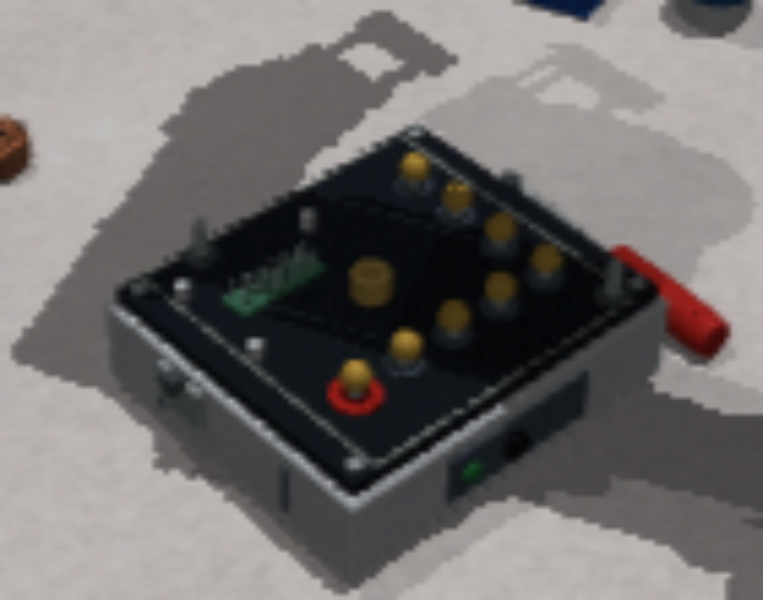

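The top view shows the arm clear. The side crop shows all eight probes standing, with the bush and needles in place. Probes 1, 2 and 8 are at the same side-view pixels as before. The other five are in the arm's shadow, so the colour mask missed them, but they are visibly up. I am handing in.

```bash
python3 -c "
from plant import *
print(close_job())"
```

```text
the job is handed in; nothing more can be done
None
```

I ran the closed fingertips along the row from probe 1 (red collar) round the corner to probe 8, about 3 mm below the probe tops. At probe 5 I turned the gripper a quarter turn in place. I then lifted clear and handed the job in at about 17 s of the 45 s allowed.

- **Dip:** the averaged vertical force was 1.9–2.3 N on probes 1, 2, 4, 5, 6 and 8. That means a dip of about 2.5–3.2 mm, well short of the 8 mm stop. On probes 3 and 7 I took only single readings, 1.9 N and 1.5 N.
- **Height and force disagreement:** the tool height of 88.8–89.0 mm gives a dip of 3.0–3.2 mm. The force gives about 2.3–3.2 mm, which agrees within its noise.
- **Fixture and probes afterwards:** probes 1, 2 and 8 are at exactly their original pixels in the side view, so the fixture did not move measurably. All eight probes look up in that picture, and the bush and needles look undisturbed.
- **Not confirmed by numbers:** the arm's shadow kept the colour check from finding probes 3 to 7 and the bush in the side view. The arm also hid part of the fixture in the top view. For those, the check at the end was by eye only, except that the top view also put probes 3 and 4 within 0.4 mm of their first positions.

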